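Tap-test the fired ware on the slate

ROBOT

A 6-joint arm with a two-finger parallel gripper is mounted at the origin on the work surface. World frame = base frame: x ahead of the robot, y to its left, z up, the work surface at z = 0. Lengths are in mm, angles in rad, forces in N, time in s.
With the tool pointing down it reaches from about 350 to 875 mm from the base axis. Payload 4.2 kg.
Tool frame: the origin (TCP) lies midway between the tips of the shut fingers; the grasp point (between the pads) lies 19 mm behind it (arm.tcp_to_grasp is the distance from the TCP to the grasp point, in mm); z points along the fingers, y is the line along which they close (so a half turn about z gives the same grasp; the last joint's range is limited). The gripper opens to 85 mm and grips with 20 to 120 N. Pads are 22 mm wide; open, the fingers measure 114 mm over their backs; the gripper's body (76 mm by 85 mm) begins 54 mm behind the grasp point. The pads swing forward as they close: fully open they stand 13 mm farther back than shut.
Start: joints at [1.505, 0.385, 0.008, 0, -1.194, -0.259], TCP at [199.417, 592.311, 231.312] pointing down, gripper open.
Joint ranges: [-3.14, 3.14], [-1.21, 2.06], [-1.07, 1.41], [-3.16, 2.05], [-2.99, -0.16], [-3.1, 3.1]. Speed limits (rad/s): [2.79, 2.79, 3.14, 3.14, 3.14, 3.14].

INTERFACE

Orientations are given as a unit quaternion [x, y, z, w].
In Python, from bench import arm, get_image gives the robot as it stands.
- The arm moves only by the tool drive_tool, never from a script. Its argument "deltas" is a list of rows, each a list of 2 entries, a list of its own where there are three numbers: the shift along the tool's x, y, z in cm, then the turn, a rotation vector about the tool's x, y, z in degrees. In form: [[[x, y, z], [ax, ay, az]], ...]. A call has 1 to 12 rows; each row shifts and turns the commanded pose from where the row before left it, along the tool's axes as they then stand; what a row does not reach is not made up. A row lasts 1/10 s, in which the tool goes at most 50 mm and 8.59 degrees, less where a joint would pass 70% of its speed; a pose out of reach is approached as far as the arm can. A call with a gripper value outside its range is refused whole. "claw" is the finger opening in cm, from 0 to 8.54, set as the call begins (left out, the last holds). The fingers move at their own pace and stop on an object; the grip force is fixed at half the most. Time passes only in rows, so rows that do not move let the fingers close. It gives the time, the measured TCP pose, the force, the opening and the grip force at its end, in the units of the state.
- arm.read_state(): the state, without advancing time (a new reading comes with each control period).
- get_image(name): name is "side" or "top"; returns a dict with "img" (480x640x3 uint8, red, green, blue), "fx", "fy", "cx", "cy" (pixels), "eye" and "orientation" of the camera in the world. Camera axes: x right, y down, z forward; pixel columns grow to the right and rows downward; lengths in mm; the calibration is good to about 2 mm. A picture is of the moment at which its call begins. There is no depth.
- arm.job_done(): hands the job in; it is judged then, once.
The state is a dict: "clock": time; "joints": joint angles; "joint_vel": joint speeds; "joint_efforts": joint torques, N m; "position": TCP position; "ee_rot": TCP orientation; "contact_force": force on the tool from outside, world axes, zero at the start; "wrist_torque": the same for the moment, N m; "gripper_width": finger opening in mm; "grasp_force": force on a finger pad.
Only numpy, scipy, OpenCV 4.12 (cv2) and the standard library are available. Lean on these libraries where they do the work, as an engineer would, in place of code of your own. Each camera call takes 0.05 s, during which the arm holds its last target. There are 200 camera calls.

TASK

Check the fired clay ware on the slate for cracks by tapping it: with the fingertips, lightly tap the top of the upturned beaker first, then the top of the square dish, then the top of the upturned bowl. Tap gently, so that its sprung rest is nowhere near pushed fully down and each piece stays standing where it is; pick nothing up, do not touch the mug, and leave the other things on the bench where they are.

Things in the scene. Friction and masses are not known exactly. Their poses are not given: they have to be found in the camera images.
- slab: Flat dark slate slab, 300 (its x) x 340 (its y) x 25 mm, fixed on the bench; origin: centre of its underside. On it stand four identical sprung test rests (round aluminium plates 104 mm across on a rubber bellows, plate top 24 mm above the slab), in any arrangement, each carrying one piece of ware, whose underside is thus 49 mm above the bench. The ware is all of the same red-brown clay.
- beaker: Tall, narrow, round fired-clay beaker, 100 mm high, 74 mm across at the bottom and 62 mm across its flat top, about 0.3 kg: the tallest piece. It stands upside down, loose, on its own sprung rest, centred within 5 mm. Body origin: centre of its underside; z up.
- beaker_top (a point): Centre of the beaker's flat top, 100 mm above its origin (149 mm above the bench). Tap here.
- dish: Low square fired-clay dish, 80 x 80 mm top (corners slightly rounded), 92 x 92 mm rim at the bottom, 45 mm high, about 0.4 kg; rigid. It stands upside down, loose, on its own sprung rest, centred within 5 mm. Body origin: centre of its underside; z up.
- dish_top (a point): Centre of the dish's flat square top, 45 mm above its origin (94 mm above the bench). Tap here.
- bowl: Round fired-clay bowl, 112 mm across at the rim (bottom), domed, with a flat round foot 56 mm across on top, 60 mm high, about 0.35 kg; rigid. It stands upside down, loose, on its own sprung rest, centred within 5 mm. Body origin: centre of its underside; z up.
- bowl_top (a point): Centre of the bowl's flat foot, 60 mm above its origin (109 mm above the bench). Tap here.
- beaker_rest (a joint): Sprung rest under the beaker: how far its plate has dipped, in m; 0 = up (as at the start), 0.010 = fully down. It starts to dip at 1 to 5 N on top of the beaker and then gives 1 mm per 0.8 N. A light tap of 1 to 6 N is right; a dip of more than 8 mm is too hard.
- dish_rest (a joint): Sprung rest under the dish: how far its plate has dipped, in m; 0 = up (as at the start), 0.010 = fully down. It starts to dip at 1 to 5 N on top of the dish and then gives 1 mm per 0.8 N. A light tap of 1 to 6 N is right; a dip of more than 8 mm is too hard.
- bowl_rest (a joint): Sprung rest under the bowl: how far its plate has dipped, in m; 0 = up (as at the start), 0.010 = fully down. It starts to dip at 1 to 5 N on top of the bowl and then gives 1 mm per 0.8 N. A light tap of 1 to 6 N is right; a dip of more than 8 mm is too hard.
- mug: Fired-clay mug standing mouth up on a sprung rest on the slab, 76 mm across, 88 mm high, handle on its +y side reaching about 35 mm out. Origin: centre of its underside. Not to be touched.
- glassbowl: Open glass bowl on the bench to the left of the slab, 150 mm across, 65 mm high; origin: centre of its underside. Leave alone.
- scraper: Spatula-shaped scraper lying flat on the bench to the right of the slab, along its own x, origin near its middle, underneath. Leave alone.
- jar: Closed jar with white cap on the bench to the right of the slab, 70 mm across, 90 mm high; origin: centre of its underside. Leave alone.
Things that resemble listed ones, but are neither listed nor needed, are in the scene too. What is shaped like the bowl but blue is not meant.

How it is judged:
By the outcome, as a careful person would: the job done as asked, in the order asked, and still so for the second after the job is handed in, with the robot touching nothing.
It also fails if it takes over 48 s, if anything falls off the work surface, if the arm or the gripper's body presses on something with over 40 N, if the wrist force passes 120 N, or if a joint passes its speed limit or range.

## Working session

There is one attempt and no reset: what is moved stays moved. The work goes in short steps, Python scripts to look and compute and a tool call to move; the robot and the scene stay as the last step left them, time stands still between calls to the robot, and variables do not carry over. Pictures are saved under pics/ and viewed, at most 10 in all, crops included, and the job is handed in when it is done.

Besides the shell and the picture viewer there is one more tool, called by a JSON object that holds its "op" and its "data", one argument or row to a line. drive_tool: Moves the arm, as the interface text tells. Its arguments: {"type":"object","properties":{"deltas":{"type":"array"},"claw":{"type":"number"}},"required":["deltas"]}

```bash
mkdir -p pics; python3 - <<'E'
from bench import arm,get_image
import cv2,numpy as np
for n in("side","top"):
    d=get_image(n); cv2.imwrite(f"pics/{n}0.png",d["img"][:,:,::-1]); print(n,[d[k] for k in("fx","fy","cx","cy","eye","orientation")])
s=arm.read_state();print(s)
E
```

```text
side [474.05945591241493, 474.05945591241493, 317.95001756261513, 246.22227803387884, array([ 258.40954076, -943.06985784,  763.7955178 ]), array([ 0.87723314, -0.10876934,  0.06603658, -0.46289352])]
top [528.8994441162585, 528.8994441162585, 311.84304239576244, 243.17415106348054, array([ 367.50316236,   -3.73037312, 1545.82526757]), array([-0.70376885,  0.70800464, -0.03913124,  0.04367581])]
{'clock': 0.1, 'joints': array([ 1.50461098e+00,  3.85491937e-01,  6.79341512e-03, -4.27271521e-04,
       -1.19400002e+00, -2.58642219e-01]), 'joint_vel': array([-0.00187964, -0.00027285,  0.00410649,  0.0016117 ,  0.00034839,
       -0.0001884 ]), 'joint_efforts': array([-4.10588646e-04, -3.93318129e+01,  1.88931119e+01,  4.19808403e+00,
       -2.58230568e-03,  3.33223966e-06]), 'position': array([199.26123339, 591.85067529, 230.33680826]), 'ee_rot': array([ 9.86826638e-01, -1.61778374e-01, -1.06273109e-04,  9.65784011e-04]), 'contact_force': array([ 0.09479211,  0.29275959, -0.37822575]), 'wrist_torque': array([-0.03794808, -0.00998489,  0.03313573]), 'grasp_force': 0.0, 'gripper_width': 85.24427313591003}
```

View pics/top0.png

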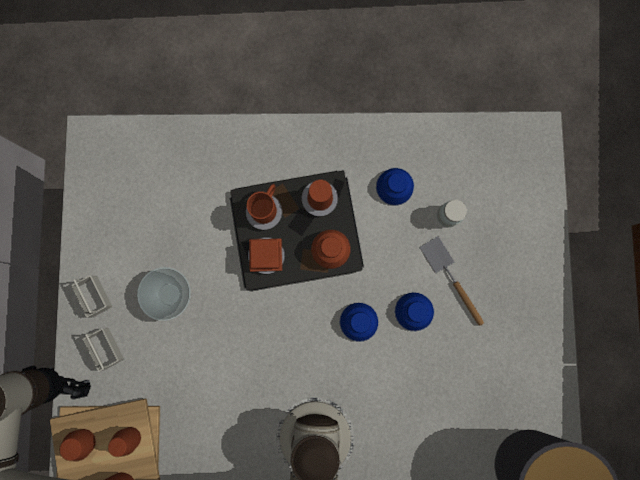

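View pics/side0.png

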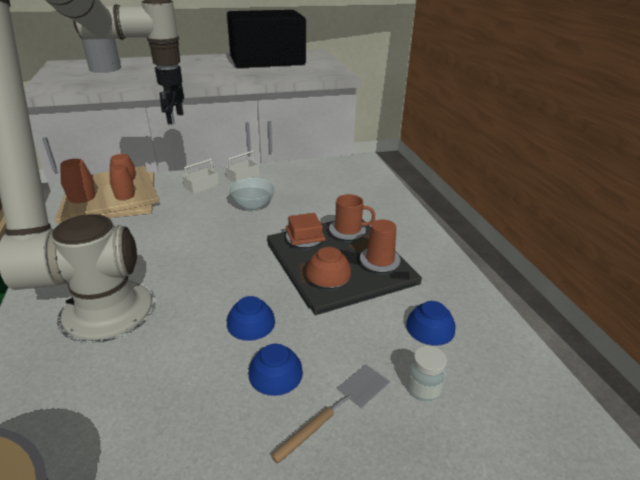

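The top view shows the mug at (262,207), beaker at (320,195), dish at (266,254) and bowl at (330,248). In the side view the tops are at about beaker (383,228), dish (305,220) and bowl (328,255). I'll enlarge both views to get the top faces precisely.

```bash
python3 - <<'E'
import cv2,numpy as np
a=cv2.imread("pics/top0.png")[160:300,220:370]; b=cv2.imread("pics/side0.png")[180:310,260:425]
f=lambda i:cv2.resize(np.clip(i*1.4,0,255).astype('uint8'),None,fx=4,fy=4,interpolation=cv2.INTER_CUBIC)
cv2.imwrite("pics/top1.png",f(a)); cv2.imwrite("pics/side1.png",f(b))
E
```

```text
(no output)
```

View pics/top1.png

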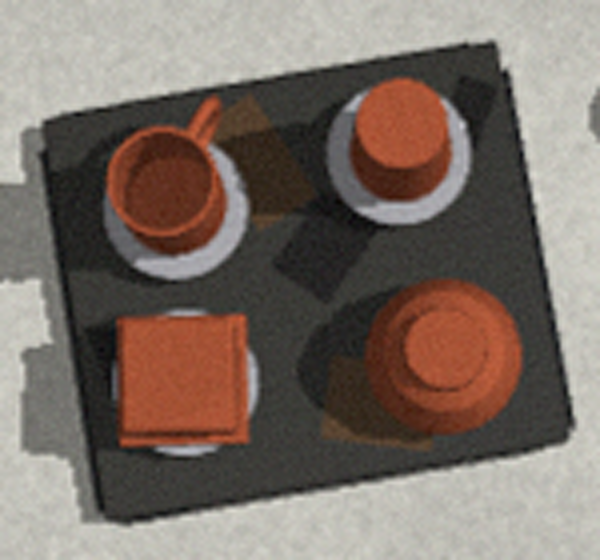

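View pics/side1.png

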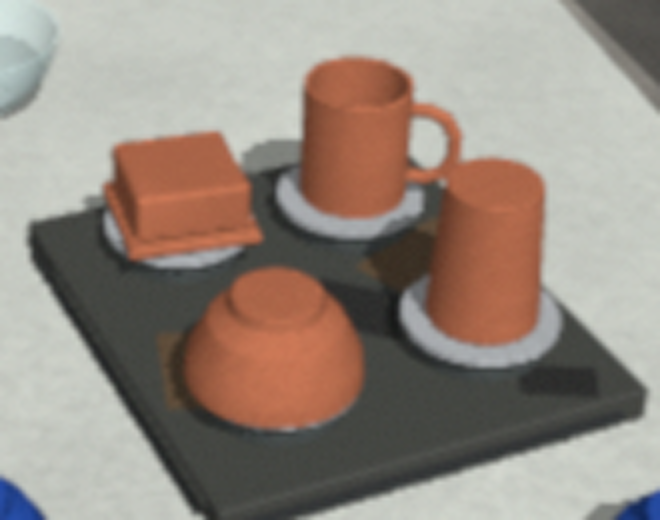

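Crop pixels: top view beaker top (402,123), dish top (179,375), bowl foot (446,348). In the side view they are at (495,185), (181,168) and (278,298). Next: refine with a brightness mask and triangulate.

```bash
cat > m.py <<'E'
import cv2,numpy as np
from scipy.spatial.transform import Rotation as R
C={"side":(474.0595,317.95,246.2223,[258.4095,-943.0699,763.7955],[0.87723314,-0.10876934,0.06603658,-0.46289352]),
"top":(528.8994,311.843,243.1742,[367.5032,-3.7304,1545.8253],[-0.70376885,0.70800464,-0.03913124,0.04367581])}
def ray(n,u,v):
    f,cx,cy,e,q=C[n]; d=R.from_quat(q).apply([(u-cx)/f,(v-cy)/f,1]); return np.array(e),d/np.linalg.norm(d)
def tri(p,q):
    a,b=ray("top",*p),ray("side",*q); A=np.stack([a[1],-b[1]],1)
    t=np.linalg.lstsq(A,b[0]-a[0],rcond=None)[0]; P,Q=a[0]+t[0]*a[1],b[0]+t[1]*b[1]; return (P+Q)/2,np.linalg.norm(P-Q)
def plane(n,p,z): e,d=ray(n,*p); return e+d*(z-e[2])/d[2]
E
python3 - <<'E'
from m import *
img={n:cv2.imread(f"pics/{n}0.png") for n in C}
off={"top":(220,160),"side":(260,180)}
S={"beaker":((402,123),(495,185),149),"dish":((179,375),(181,168),94),"bowl":((446,348),(278,298),109)}
for k,(a,b,z) in S.items():
    pts=[]
    for n,s in(("top",a),("side",b)):
        u,v=[(s[i]+.5)/4-.5+off[n][i] for i in(0,1)]; pts.append((u,v))
    # mask in the top view: lit top = bright red
    g=cv2.GaussianBlur(img["top"],(0,0),.8)[:,:,2].astype(float); c=g[int(pts[0][1]+.5),int(pts[0][0]+.5)]
    m=(g>c*.88)&(img["top"][:,:,1]<110); n,l,st,ce=cv2.connectedComponentsWithStats(m.astype('uint8'),connectivity=4)
    i=l[int(pts[0][1]+.5),int(pts[0][0]+.5)]
    print(k,"tri",[np.round(x,1) for x in tri(*pts)],"topplane",plane("top",pts[0],z).round(1),"sideplane",plane("side",pts[1],z).round(1),"mask",st[i],plane("top",ce[i],z).round(1))
d=(264.75,253.5)
# TCP tool axes
q=R.from_quat([9.86826638e-01,-1.61778374e-01,-1.06e-4,9.66e-4]);print(q.as_matrix().round(3))
E
```

```text
beaker tri [array([676. , -18.5, 146.4]), np.float64(1.1)] topplane [674.9 -18.3 149. ] sideplane [674.8 -22.3 149. ] mask [309 180  24  21 374] [674.9 -19.1 149. ]
dish tri [array([512.2, 136.5,  89.6]), np.float64(1.8)] topplane [510.9 136.3  94. ] sideplane [511.5 129.5  94. ] mask [251 239  32  33 859] [511.  130.8  94. ]
bowl tri [array([528.5, -48. , 104.9]), np.float64(2.4)] topplane [526.8 -47.6 109. ] sideplane [528.  -53.5 109. ] mask [322 233  27  29 529] [526.6 -60.2 109. ]
[[ 0.948 -0.319 -0.001]
 [-0.319 -0.948 -0.002]
 [ 0.     0.002 -1.   ]]
```

{"op": "drive_tool", "data": {
  "deltas": [
    [[1.6,1.05,0],[0,0,0]],
    [[3.2,2.1,0],[0,0,0]],
    [[3.2,2.1,0],[0,0,0]],
    [[3.2,2.1,0],[0,0,0]],
    [[3.2,2.1,0],[0,0,0]],
    [[3.2,2.1,0],[0,0,0]],
    [[3.2,2.1,0],[0,0,0]],
    [[3.2,2.1,0],[0,0,0]],
    [[3.2,2.1,0],[0,0,0]],
    [[3.2,2.1,0],[0,0,0]],
    [[3.2,2.1,0],[0,0,0]],
    [[1.6,1.05,0],[0,0,0]]
  ],
  "claw": 0
}}

```text
clock: 1.3
position: [460.2, 257.8, 231.1]
ee_rot: [0.987, -0.163, -0.0, 0.0]
contact_force: [-0.2, 0.2, -0.6]
gripper_width: -0.1
grasp_force: 0.0
```

{"op": "drive_tool", "data": {
  "deltas": [
    [[1.4,0.95,0],[0,0,0]],
    [[3,2,0],[0,0,0]],
    [[3,2,0],[0,0,0]],
    [[3,2,0],[0,0,0]],
    [[3,2,0],[0,0,0]],
    [[3,2,0],[0,0,0]],
    [[3,2,0],[0,0,0]],
    [[3,2,0],[0,0,0]],
    [[3,2,0],[0,0,0]],
    [[1.5,1,0],[0,0,0]],
    [[0,0,0],[0,0,0]],
    [[0,0,0],[0,0,0]]
  ]
}}

```text
clock: 2.5
position: [656.3, 4.8, 230.9]
ee_rot: [0.987, -0.162, -0.001, 0.0]
contact_force: [-0.1, -0.0, 0.1]
gripper_width: -0.1
grasp_force: 0.0
```

{"op": "drive_tool", "data": {
  "deltas": [
    [[1.2,0.8,0],[0,0,0]],
    [[1.3,0.85,1],[0,0,0]],
    [[0,0,2],[0,0,0]],
    [[0,0,2],[0,0,0]],
    [[0,0,1],[0,0,0]],
    [[0,0,0.6],[0,0,0]],
    [[0,0,0],[0,0,0]],
    [[0,0,0],[0,0,0]]
  ]
}}

```text
clock: 3.3
position: [676.0, -18.5, 166.2]
ee_rot: [0.987, -0.161, 0.001, -0.0]
contact_force: [-0.5, 0.0, 0.2]
gripper_width: -0.0
grasp_force: 0.0
```

```bash
python3 - <<'E'
from bench import get_image
import cv2,numpy as np
a=get_image("top")["img"][140:320,200:390,::-1]; b=get_image("side")["img"][140:320,260:450,::-1]
cv2.imwrite("pics/chk.png",cv2.resize(np.hstack([a,b]),None,fx=2,fy=2,interpolation=cv2.INTER_CUBIC))
E
```

```text
(no output)
```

View pics/chk.png

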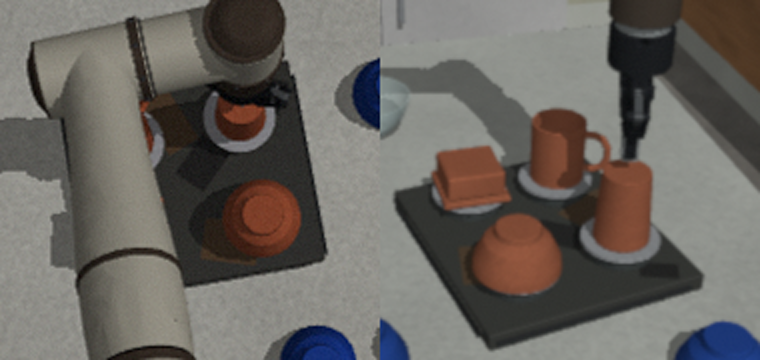

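{"op": "drive_tool", "data": {
  "deltas": [
    [[0,0,0.4],[0,0,0]],
    [[0,0,0.4],[0,0,0]],
    [[0,0,0.2],[0,0,0]],
    [[0,0,0.1],[0,0,0]],
    [[0,0,0.1],[0,0,0]],
    [[0,0,0.1],[0,0,0]],
    [[0,0,0],[0,0,0]]
  ]
}}

```text
clock: 4.1
position: [675.4, -18.5, 152.2]
ee_rot: [0.987, -0.162, -0.0, 0.0]
contact_force: [0.3, 0.1, -0.6]
gripper_width: -0.1
grasp_force: 0.0
```

The picture shows the tips at (630,158), right above the beaker top at (628,172). I'll go down in 1 mm steps.

{"op": "drive_tool", "data": {
  "deltas": [
    [[0,0,0.1],[0,0,0]],
    [[0,0,0.1],[0,0,0]],
    [[0,0,0],[0,0,0]]
  ]
}}

```text
clock: 4.4
position: [675.3, -18.5, 150.1]
ee_rot: [0.987, -0.162, -0.0, 0.0]
contact_force: [0.1, -0.1, 0.8]
gripper_width: 0.1
grasp_force: 0.0
```

{"op": "drive_tool", "data": {
  "deltas": [
    [[0,0,0.1],[0,0,0]],
    [[0,0,0],[0,0,0]]
  ]
}}

```text
clock: 4.6
position: [675.4, -18.5, 149.3]
ee_rot: [0.987, -0.162, 0.0, 0.0]
contact_force: [-0.2, 0.1, -0.3]
gripper_width: 0.0
grasp_force: 0.0
```

{"op": "drive_tool", "data": {
  "deltas": [
    [[0,0,0.1],[0,0,0]],
    [[0,0,0],[0,0,0]]
  ]
}}

```text
clock: 4.8
position: [675.6, -18.5, 148.9]
ee_rot: [0.987, -0.162, 0.0, 0.0]
contact_force: [-0.5, 0.9, 3.0]
gripper_width: 0.2
grasp_force: 1.5
```

{"op": "drive_tool", "data": {
  "deltas": [
    [[0,0,0.03],[0,0,0]],
    [[0,0,0],[0,0,0]]
  ]
}}

```text
clock: 5.0
position: [675.5, -18.5, 148.5]
ee_rot: [0.987, -0.162, 0.0, -0.0]
contact_force: [-0.5, -0.1, 3.7]
gripper_width: 0.1
grasp_force: 1.7
```

{"op": "drive_tool", "data": {
  "deltas": [
    [[0,0,-0.3],[0,0,0]],
    [[0,0,-1.7],[0,0,0]],
    [[0,0,-2],[0,0,0]],
    [[0,0,-2],[0,0,0]],
    [[-1.5,-0.7,0],[0,0,0]],
    [[-3.4,-1.5,0],[0,0,0]],
    [[-3.4,-1.5,0],[0,0,0]],
    [[-3.4,-1.5,0],[0,0,0]],
    [[-3.4,-1.5,0],[0,0,0]],
    [[-3.4,-1.5,0],[0,0,0]],
    [[-2,-1,0],[0,0,0]],
    [[0,0,0],[0,0,0]]
  ]
}}

```text
clock: 6.2
position: [508.7, 135.5, 208.1]
ee_rot: [0.987, -0.16, -0.0, -0.0]
contact_force: [0.6, -0.2, 0.4]
gripper_width: 0.0
grasp_force: 0.0
```

{"op": "drive_tool", "data": {
  "deltas": [
    [[0,0,0],[0,0,0]]
  ]
}}

```text
clock: 6.3
position: [510.5, 134.3, 208.0]
ee_rot: [0.987, -0.161, 0.0, -0.0]
contact_force: [0.0, 0.9, 0.1]
gripper_width: 0.2
grasp_force: 0.0
```

{"op": "drive_tool", "data": {
  "deltas": [
    [[0,0,1],[0,0,0]],
    [[0,0,2],[0,0,0]],
    [[0,0,2],[0,0,0]],
    [[0,0,2],[0,0,0]],
    [[0,0,1.5],[0,0,0]],
    [[0,0,1],[0,0,0]],
    [[0,0,0.6],[0,0,0]],
    [[0,0,0.4],[0,0,0]],
    [[0,0,0.2],[0,0,0]],
    [[0,0,0.2],[0,0,0]],
    [[0,0,0.1],[0,0,0]],
    [[0,0,0],[0,0,0]]
  ]
}}

```text
clock: 7.5
position: [510.5, 134.2, 98.3]
ee_rot: [0.987, -0.162, 0.0, -0.0]
contact_force: [0.2, -0.3, -0.3]
gripper_width: -0.1
grasp_force: 0.0
```

{"op": "drive_tool", "data": {
  "deltas": [
    [[0,0,0],[0,0,0]]
  ]
}}

```text
clock: 7.6
position: [510.6, 134.2, 98.3]
ee_rot: [0.987, -0.162, 0.0, -0.0]
contact_force: [-0.4, 1.2, -0.5]
gripper_width: -0.2
grasp_force: 0.0
```

{"op": "drive_tool", "data": {
  "deltas": [
    [[0,0,0.1],[0,0,0]],
    [[0,0,0.1],[0,0,0]],
    [[0,0,0.1],[0,0,0]],
    [[0,0,0],[0,0,0]]
  ]
}}

```text
clock: 8.0
position: [510.3, 134.0, 94.8]
ee_rot: [0.987, -0.162, -0.0, 0.0]
contact_force: [-0.4, -0.0, -0.6]
gripper_width: -0.1
grasp_force: 0.0
```

{"op": "drive_tool", "data": {
  "deltas": [
    [[0,0,0.1],[0,0,0]],
    [[0,0,0],[0,0,0]]
  ]
}}

```text
clock: 8.2
position: [510.6, 134.1, 94.1]
ee_rot: [0.987, -0.162, 0.0, 0.0]
contact_force: [-0.1, 0.5, 1.8]
gripper_width: 0.3
grasp_force: 0.8
```

{"op": "drive_tool", "data": {
  "deltas": [
    [[0,0,0.05],[0,0,0]],
    [[0,0,0],[0,0,0]]
  ]
}}

```text
clock: 8.4
position: [510.6, 134.1, 93.7]
ee_rot: [0.987, -0.162, 0.0, -0.0]
contact_force: [-1.4, 0.5, 2.5]
gripper_width: 0.3
grasp_force: 1.0
```

{"op": "drive_tool", "data": {
  "deltas": [
    [[0,0,0.05],[0,0,0]],
    [[0,0,0],[0,0,0]]
  ]
}}

```text
clock: 8.6
position: [510.6, 134.1, 93.2]
ee_rot: [0.987, -0.162, 0.0, -0.0]
contact_force: [-1.0, 0.5, 3.2]
gripper_width: -0.1
grasp_force: 1.2
```

{"op": "drive_tool", "data": {
  "deltas": [
    [[0,0,-0.3],[0,0,0]],
    [[0,0,-1.7],[0,0,0]],
    [[0,0,-3],[0,0,0]],
    [[0,0,-3],[0,0,0]],
    [[0.7,1.6,0],[0,0,0]],
    [[1.2,2.8,0],[0,0,0]],
    [[1.3,3,0],[0,0,0]],
    [[1.3,3,0],[0,0,0]],
    [[1.2,2.8,0],[0,0,0]],
    [[1.1,2.4,0],[0,0,0]],
    [[0.6,1.2,0],[0,0,0]],
    [[0,0,0],[0,0,0]]
  ]
}}

```text
clock: 9.8
position: [526.9, -50.0, 172.7]
ee_rot: [0.987, -0.163, -0.0, 0.0]
contact_force: [-1.1, 0.6, -0.3]
gripper_width: 0.2
grasp_force: 0.0
```

{"op": "drive_tool", "data": {
  "deltas": [
    [[0,0,0],[0,0,0]],
    [[0,0,1],[0,0,0]],
    [[0,0,2],[0,0,0]],
    [[0,0,1.4],[0,0,0]],
    [[0,0,0.6],[0,0,0]],
    [[0,0,0.3],[0,0,0]],
    [[0,0,0],[0,0,0]],
    [[0,0,0],[0,0,0]]
  ]
}}

```text
clock: 10.6
position: [527.5, -48.5, 120.6]
ee_rot: [0.987, -0.161, 0.001, -0.0]
contact_force: [-0.3, 0.3, -0.3]
gripper_width: -0.2
grasp_force: 0.0
```

{"op": "drive_tool", "data": {
  "deltas": [
    [[0,0,0.3],[0,0,0]],
    [[0,0,0.2],[0,0,0]],
    [[0,0,0.2],[0,0,0]],
    [[0,0,0.1],[0,0,0]],
    [[0,0,0],[0,0,0]]
  ]
}}

```text
clock: 11.1
position: [526.8, -48.8, 111.8]
ee_rot: [0.987, -0.162, -0.0, 0.0]
contact_force: [-0.4, 0.2, -0.1]
gripper_width: 0.1
grasp_force: 0.0
```

{"op": "drive_tool", "data": {
  "deltas": [
    [[0,0,0.1],[0,0,0]],
    [[0,0,0.1],[0,0,0]],
    [[0,0,0],[0,0,0]]
  ]
}}

```text
clock: 11.4
position: [526.9, -48.7, 109.9]
ee_rot: [0.987, -0.162, -0.0, 0.0]
contact_force: [0.1, 0.4, -0.2]
gripper_width: -0.2
grasp_force: 0.0
```

{"op": "drive_tool", "data": {
  "deltas": [
    [[0,0,0.1],[0,0,0]],
    [[0,0,0],[0,0,0]]
  ]
}}

```text
clock: 11.6
position: [527.1, -48.7, 109.2]
ee_rot: [0.987, -0.162, 0.0, -0.0]
contact_force: [0.0, -0.5, -0.1]
gripper_width: 0.3
grasp_force: 0.0
```

{"op": "drive_tool", "data": {
  "deltas": [
    [[0,0,0.1],[0,0,0]],
    [[0,0,0],[0,0,0]]
  ]
}}

```text
clock: 11.8
position: [527.2, -48.7, 108.4]
ee_rot: [0.987, -0.162, 0.0, 0.0]
contact_force: [-1.0, 0.1, 3.6]
gripper_width: 0.1
grasp_force: 1.9
```

{"op": "drive_tool", "data": {
  "deltas": [
    [[0,0,-0.3],[0,0,0]],
    [[0,0,-1.7],[0,0,0]],
    [[0,0,-3],[0,0,0]],
    [[0,0,-3],[0,0,0]],
    [[0,0,-3],[0,0,0]],
    [[0,0,-2],[0,0,0]],
    [[0,0,0],[0,0,0]],
    [[0,0,0],[0,0,0]],
    [[0,0,0],[0,0,0]]
  ]
}}

```text
clock: 12.7
position: [526.1, -48.8, 236.5]
ee_rot: [0.987, -0.162, -0.001, 0.0]
contact_force: [0.3, -0.9, 0.4]
gripper_width: 0.1
grasp_force: 0.0
```

```bash
python3 - <<'E'
from bench import get_image
import cv2
cv2.imwrite("pics/end.png",get_image("side")["img"][:,:,::-1])
E
```

```text
(no output)
```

View pics/end.png

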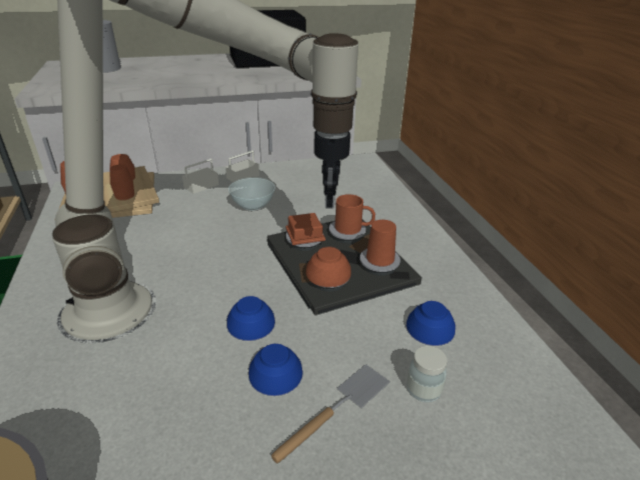

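The tips hang clear at (330,205). Beaker (383,245), dish (305,228), bowl (328,268) and everything else stand where they did at the start.

```bash
python3 -c "
from bench import arm
print(arm.job_done())"
```

```text
the job is handed in; nothing more can be done
None
```

I tapped the beaker, then the dish, then the bowl, reading 3.7, 3.2 and 3.6 N at the fingertips; in the final side view everything stands where it started, and the job was handed in at about 13 s on the robot's clock.

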